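Shut down and isolate a training station's supply unit

ROBOT

A 6-joint arm with a two-finger parallel gripper is mounted at the origin on the work surface. World frame = base frame: x ahead of the robot, y to its left, z up, the work surface at z = 0. Lengths are in mm, angles in degrees, forces in N, time in s.
With the tool pointing down it reaches from about 250 to 850 mm from the base axis. Payload 12.5 kg.
Tool frame: the origin (TCP) lies at the very end of the fingers, on their centre line; the grasp point (between the pads) lies 19 mm behind it (ctrl.hold_point_z is the distance from the TCP to the grasp point, in mm); y points along the fingers, z is the direction in which the jaws open and shut, and the axes are right-handed (so a half turn about y gives the same grasp; the last joint's range is limited). The gripper opens to 93 mm and grips with 3 to 60 N. Pads are 15 mm wide; open, the fingers measure 128 mm over their backs; the gripper's body (75 mm by 188 mm) begins 65 mm behind the grasp point.
Start: joints at [-77.67, 20.094, 94.641, -0, 65.266, -4.847], TCP at [162.45, -525.447, 218.633] pointing down, gripper open.
Joint ranges: [-157.81, 157.81], [-45, 120.19], [0.68, 151.7], [-89.99, 269.99], [4.06, 180], [-164.3, 164.3]. Speed limits (degrees/s): [127.2, 127.2, 159.86, 180, 180, 180].

INTERFACE

Orientations are given as [roll, pitch, yaw] about the fixed x, y, z axes, in that order (R = Rz(yaw) Ry(pitch) Rx(roll)).
In Python, from cell import readout, viewer, workorder, ctrl gives the robot as it stands.
- The arm moves only by the tool apply_moves, never from a script. Its argument "increments" is a list of rows, each a list of 7 numbers: the shift along the tool's x, y, z in mm, then the turn, a rotation vector about the tool's x, y, z in degrees, then the finger opening in mm, from 0 to 93. A call has exactly 10 rows; each row shifts and turns the commanded pose from where the row before left it, along the tool's axes as they then stand; what a row does not reach is not made up. A row lasts 1/12 s, in which the tool goes at most 41.7 mm and 7.16 degrees, less where a joint would pass 70% of its speed; a pose out of reach is approached as far as the arm can. A call is refused whole if a number of a shift passes 41.7 or a number of a turn 7.16, either way. A call with a gripper value outside its range is refused whole. The fingers move at their own pace and stop on an object; "force" is the grip in N (left out, the last holds). Time passes only in rows, so rows that do not move let the fingers close, or fill a call up. It gives the time, the measured TCP pose, the force and the opening at its end, in the units of the state.
- readout.get_state(): the state, without advancing time (a new reading comes with each control period).
- viewer.camera(name): name is "scene" or "top" or "wrist"; returns a dict with "color" (384x512x3 uint8, red, green, blue), "vertical_fov" (degrees; the focal length in pixels is half the picture's height over the tangent of half this angle, whatever the lens; pixels are square), "cx", "cy" (the principal point, pixels), "distortion" ([k1, k2, p1, p2, k3] as OpenCV has them; the pictures are not rectified), "rvec" (rotation vector, rad) and "tvec" (3), from world to camera coordinates, as OpenCV has them; the wrist camera has in their place "hand_eye" (4x4, takes a point from camera to tool coordinates, whose origin is the TCP and whose axes are the tool frame's). Camera axes: x right, y down, z forward; pixel columns grow to the right and rows downward; lengths in mm; the calibration is good to about 2 mm. A picture is of the moment at which its call begins: read the wrist's pose just before it. There is no depth.
- workorder.finish_job(): hands the job in, once; it reports no verdict.
The state is a dict: "t": time; "joint_pos": joint angles; "dq": joint speeds; "joint_torque": joint torques, N m; "tcp_pos": TCP position; "tcp_rot": TCP orientation; "contact_force": force on the tool from outside, world axes, zero at the start; "ft_torque": the same for the moment, N m; "opening": opening from 0.0 (shut) to 1.0 (fully open).
Only numpy, scipy, OpenCV 4.12 (cv2) and the standard library are available. Lean on these libraries where they do the work, as an engineer would, in place of code of your own. Each camera call takes 0.05 s, during which the arm holds its last target.

TASK

This surgical training station is being taken out of service, so make its bench supply unit ready for a padlock. First switch the locking toggle off: lift its spring-loaded collar, flip the lever from on (up the panel) right over to off (down the panel) and let the collar drop fully home. Only then swing the main isolator's handle a quarter turn from on (up the panel) to off (to the left as you face the panel) and line up the hole in the handle's steel tongue with the hole in the hasp under it so that a 6 mm shackle would pass; leave everything else lying on the bench where it is.

Things in the scene. Friction and masses are not known exactly. Their poses are not given: they have to be found in the camera images.
- console: fixed white bench supply unit, 200 mm deep (x), 360 wide (y), 209 high; origin at the centre of its underside, x towards its back. Its aluminium switch panel faces the robot's right-hand side and rises at 30 deg from level, from 40 mm high (x = -100 mm) to 125 mm (x = +47 mm). Toggle and isolator sit side by side on it, mounting centres 170 mm apart; either may be the left one
- hood_lip (a point): middle of the lower front edge of the 12 mm thick smoked see-through splash hood, edged in aluminium, that juts out over the panel along the unit's whole width (197 mm above the bench). It blocks a gripper coming straight down on the toggle: tilt the tool along the panel's normal, 30 deg
- toggle_pivot (a point): fixed point on the hinge axis of the locking toggle's lever, 4 mm above the panel. Frame is the panel's: x up the slope, y to the left along the panel (hinge axis), z out of the panel (its normal)
- collar_centre (a point): centre of the toggle's collar, a dark ribbed cylinder 18 mm across, 18 mm long, that slides on the lever; 31 mm from the pivot when home. Its frame moves with the lever, z outwards along it. The bare tip (9 mm thick) ends 58 mm from the pivot. Below the collar, within its outline, a 16 mm bushing (to 14 mm above the panel) and gate posts; a 25 mm nut on the panel (to 8 mm)
- toggle_lever (a joint): lever angle, rad: 0 = off (leaning 0.3 down the panel from its normal), 0.6 = on (leaning 0.3 up the panel), a stop at each end; turns about the pivot's y axis. Locked at either end (about 0.05 rad of play) while the collar is home; stiff, stays where it is left
- toggle_collar (a joint): lift of the collar along the lever, m: 0 = home, 0.010 = stop. Return spring 4 N at home, 7 N at the stop. The lever can flip while the collar is lifted over 0.006, all the way across; if let go before the lever is right over, the collar hangs up on the gate posts. A light grip creeps on the collar while the lever turns in it
- isolator_hub (a point): fixed point on the turning axis of the isolator, 20 mm above the panel. Frame is the panel's: x up the slope, y left along the panel, z out of the panel (turning axis)
- handle_grip (a point): centre of the isolator's grip: a black upright round stub, 20 mm in diameter, 36 mm long along the panel normal, 65 mm from the turning axis on the black handle arm; from 33 mm to 68 mm above the panel (the arm's top is 32 mm above the panel)
- isolator_handle (a joint): handle angle, rad: 1.57 = on (arm points up the slope), 0 = off (arm points left, +y of the hub frame, holes in line). It can be overshot to -0.12 (stop). Stiff, about 0.2 N m (3 N at the grip), stays where left
- handle_hole (a point): on the axis of the 9 mm padlock hole in the handle's steel tongue, 94 mm from the turning axis, 20 mm above the panel (just under the tongue)
- hasp_hole (a point): on the axis of the 9 mm hole in the fixed steel hasp bracket, 20 mm above the panel (just over the bracket); both holes run along the panel normal, and the two points coincide when they are in line
- remote_centre (a point): centre of a loose black handset, 170 x 45 x 20 mm, on the bench to the left; leave alone
- grasper_centre (a point): point on the shaft of a loose long laparoscopic grasper, 400 mm, on the bench to the right; leave alone
- pad_centre (a point): centre of a loose practice pad on a white tray, 130 x 100 x 16 mm, on the bench ahead of the robot to the right; leave alone

How it is judged (in metres and radians):
On the way, in this order (a step that is already met when the one before it is completed fails the run):
1. the toggle is off with its collar home (value of joint toggle_lever below 0.08 rad and value of joint toggle_collar below 0.0015 m), for 0.2 s.
2. the isolator is off with its padlock holes in line (distance between handle_hole and hasp_hole below 0.003 m), for 0.2 s.
At the end, for the whole second after the job is handed in: the toggle's lever is off (under 0.08 rad) with its collar home (lifted under 1.5 mm), the handle's padlock hole is within 3 mm of the hasp's hole, and the handset, grasper and pad are within 30 mm of where they lay (all of step 1 and distance between handle_hole and hasp_hole below 0.003 m and distance of each of remote_centre, grasper_centre, pad_centre from where it was at the start of the episode below 0.03 m); the robot touches nothing.
It fails at once if the isolator is swung while the toggle is still on (value of joint toggle_lever above 0.3 rad and value of joint isolator_handle below 1.2 rad).
It fails at once if a loose thing on the bench is pushed about (distance of any of remote_centre, grasper_centre, pad_centre from where it was at the start of the episode above 0.03 m).
It also fails if it takes over 64 s, if anything falls off the work surface, if the arm or the gripper's body presses on something with over 40 N, if the wrist force passes 120 N, or if a joint passes its speed limit or range.

## Working session

There is one attempt and no reset: what is moved stays moved. The work goes in short steps, Python scripts to look and compute and a tool call to move; the robot and the scene stay as the last step left them, time stands still between calls to the robot, and variables do not carry over. Pictures are saved under pics/ and viewed, and the job is handed in when it is done.

Besides the shell and the picture viewer there is one more tool, called as name([rows], argument=value, ...), one row to a line, values as JSON. apply_moves: Moves the arm, as the interface text tells. Its arguments: {"type":"object","properties":{"increments":{"type":"array","items":{"type":"array","items":{"type":"number"}}},"force":{"type":"number"}},"required":["increments"]}

```bash
ls; mkdir -p pics; python3 - <<'E'
from cell import readout, viewer, workorder, ctrl
import cv2,numpy as np
print(readout.get_state())
print(ctrl.hold_point_z)
for n in ["scene","top","wrist"]:
    c=viewer.camera(n)
    cv2.imwrite(f"pics/{n}0.png",c["color"][:,:,::-1])
    print(n,{k:v for k,v in c.items() if k!="color"})
E
```

```text
pics
{'t': 0.0, 'joint_pos': array([-7.76691038e+01,  2.01245682e+01,  9.46778095e+01,  5.20439189e-04,
        6.52659978e+01, -4.84997824e+00]), 'dq': array([ 0.01496881,  0.00249856,  0.04106324,  0.10044677,  0.05344068,
       -0.00089301]), 'joint_torque': array([-3.61333259e-04, -4.97316957e+01, -2.85253787e+01,  6.98117190e-02,
        2.56377988e-02, -8.83289158e-05]), 'tcp_pos': array([ 162.38934485, -525.10903072,  218.09352679]), 'tcp_rot': array([-9.00680908e+01,  6.25169495e-03, -1.62819347e+02]), 'contact_force': array([ 0.04412525,  0.30703369, -0.43396066]), 'ft_torque': array([-0.00364616,  0.03489559,  0.01093071]), 'opening': 1.001401484888333}
18.8
scene {'vertical_fov': 48.898697014529404, 'cx': 252.34500762462258, 'cy': 187.4493476539239, 'distortion': array([-0.15470638,  0.        ,  0.        ,  0.        ,  0.        ]), 'rvec': array([ 0.88069708,  2.7620265 , -0.7357148 ]), 'tvec': array([ 424.16881555, -198.29292584, 1857.28752183])}
top {'vertical_fov': 52.18211491087317, 'cx': 256.30850261733775, 'cy': 193.85112514372213, 'distortion': array([-0.07249636,  0.        ,  0.        ,  0.        ,  0.        ]), 'rvec': array([ 2.11274393, -2.16488194,  0.18157361]), 'tvec': array([-1.64999309e-01,  5.53525761e+02,  1.28223016e+03])}
wrist {'vertical_fov': 70.93019773910291, 'cx': 256.3760729962756, 'cy': 187.98449021744975, 'distortion': array([0.02018559, 0.        , 0.        , 0.        , 0.        ]), 'hand_eye': array([[ 7.20611601e-04,  9.60320746e-01,  2.78897016e-01,
        -7.79352541e+01],
       [ 1.10239298e-04, -2.78897163e-01,  9.60320967e-01,
        -1.66237019e+02],
       [ 9.99999734e-01, -6.61273018e-04, -3.06841616e-04,
        -2.06812924e-01],
       [ 0.00000000e+00,  0.00000000e+00,  0.00000000e+00,
         1.00000000e+00]])}
```

View pics/scene0.png

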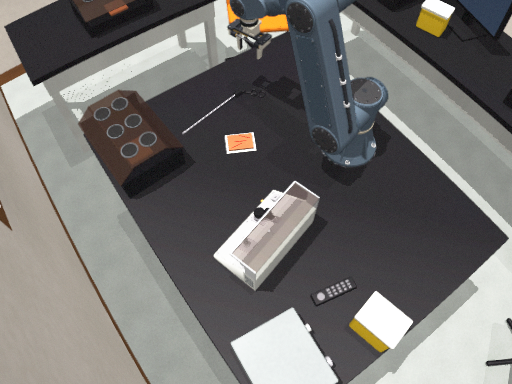

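View pics/top0.png

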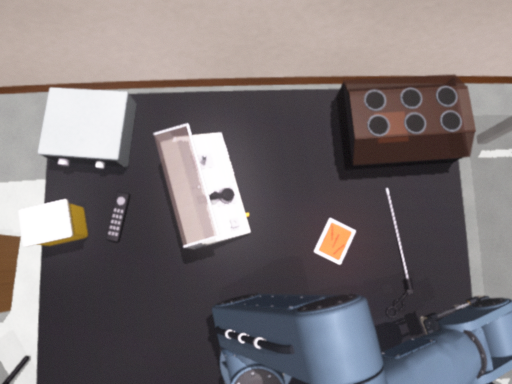

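View pics/wrist0.png

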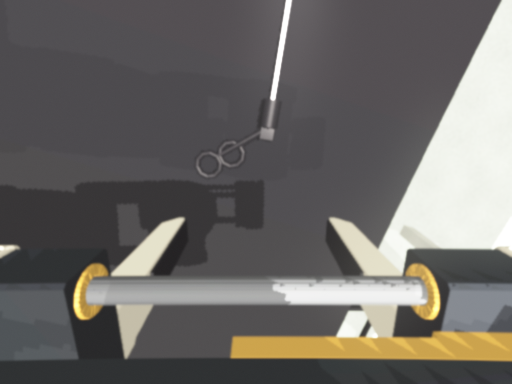

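```bash
cat > h.py <<'E'
from cell import readout, viewer, workorder, ctrl
import cv2,numpy as np
from scipy.spatial.transform import Rotation as R
from scipy.optimize import least_squares
def K(c):
    f=c["color"].shape[0]/2/np.tan(np.radians(c["vertical_fov"]/2))
    return np.array([[f,0,c["cx"]],[0,f,c["cy"]],[0,0,1.]])
def grab(n,save=None):
    s=readout.get_state()
    c=viewer.camera(n)
    if n=="wrist":
        T=np.eye(4);T[:3,:3]=R.from_euler("xyz",s["tcp_rot"],degrees=True).as_matrix();T[:3,3]=s["tcp_pos"]
        M=np.linalg.inv(T@c["hand_eye"]); c["M"]=M
    else:
        M=np.eye(4);M[:3,:3]=cv2.Rodrigues(c["rvec"])[0];M[:3,3]=c["tvec"];c["M"]=M
    if save: 
        cv2.imwrite(save+".png",c["color"][:,:,::-1]); np.savez(save+".npz",K=K(c),d=c["distortion"],M=M)
    return c
def load(save):
    z=np.load(save+".npz");return z["K"],z["d"],z["M"]
def proj(cal,P):
    k,d,M=cal
    return cv2.projectPoints(np.asarray(P,float).reshape(-1,1,3),cv2.Rodrigues(M[:3,:3])[0],M[:3,3],k,d)[0][:,0]
def ray(cal,p):
    k,d,M=cal
    u=cv2.undistortPoints(np.array(p,float).reshape(-1,1,2),k,d)[:,0]
    D=np.c_[u,np.ones(len(u))]@M[:3,:3]
    return -M[:3,:3].T@M[:3,3],D/np.linalg.norm(D,axis=1)[:,None]
def atz(cal,p,z):
    o,D=ray(cal,p);return o+D*((z-o[2])/D[:,2])[:,None]
def crop(save,out,x0,y0,x1,y1,s):
    im=cv2.imread(save+".png")[y0:y1,x0:x1]
    cv2.imwrite(out,cv2.resize(im,None,fx=s,fy=s,interpolation=cv2.INTER_CUBIC))
E
python3 - <<'E'
from h import *
c=grab("top","pics/top1"); c=grab("scene","pics/scene1")
crop("pics/top1","pics/top1c.png",145,115,265,260,4)
crop("pics/scene1","pics/scene1c.png",205,170,335,300,4)
E
```

```text
(no output)
```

View pics/top1c.png

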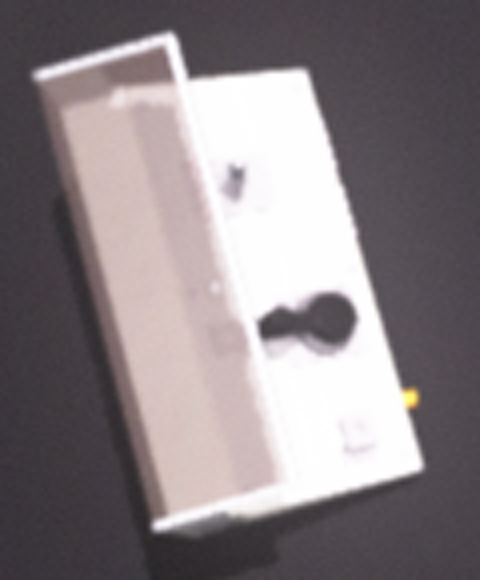

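View pics/scene1c.png

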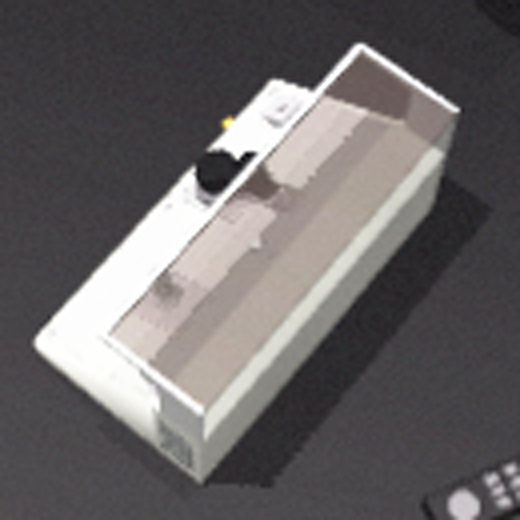

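```bash
python3 - <<'E'
from h import *
cal=load("pics/top1")
P=atz(cal,[(221.2,132.5),(250.5,231.8)],40); print(P, np.linalg.norm(P[0]-P[1]))
d=P[1]-P[0]; yd=d/np.linalg.norm(d); xd=np.array([-yd[1]*-1,yd[0]*-1,0]); xd=np.cross(yd,[0,0,1])
o=P.mean(0)+100*xd;o[2]=0
print(o,np.degrees(np.arctan2(xd[1],xd[0])))
Rc=np.c_[xd,yd,[0,0,1]]
def local(p,z):
    return (atz(cal,p,z)-o)@Rc
# toggle base approx z ~ 80, isolator
print(local([(145+236/4,115+182/4),(145+329/4,115+320/4),(145+357/4,115+432/4)],85))
print(local([(145+275/4,115+322/4)],135))
# verify hood lip
print(local([(145+172/4,115+35/4),(145+285/4,115+485/4)],197))
# scene reprojection
cs=load("pics/scene1")
w=lambda q:np.array(q)@Rc.T+o
for q in [(-100,-180,40),(-100,180,40),(100,-180,0),(47,-180,125),(47,180,125)]:
    print(q,proj(cal,w(q))[0],(proj(cs,w(q))[0]-[205,170])*4)
for n,p in dict(remote=(118,218),grasp=(397,240),pad=(335,241)).items(): print(n,atz(cal,[p],10))
E
```

```text
[[774.56334614 103.66921746  40.        ]
 [425.95654137   8.92596904  40.        ]] 361.251972255433
[574.03358219 152.79721998   0.        ] 105.20441958544154
[[-18.24904076 -87.94990658  85.        ]
 [-60.67795118  46.27271423  85.        ]
 [-57.15835453 141.26127873  85.        ]]
[[-20.50196656  44.42290394 135.        ]]
[[  -7.6386556  -183.83300076  197.        ]
 [   1.79322051  174.99182449  197.        ]]
(-100, -180, 40) [221.24832255 132.66425555] [ 30.12506632 333.45934985]
(-100, 180, 40) [250.4469262  231.62065667] [269.94078222  72.9960552 ]
(100, -180, 0) [168.47851072 151.63219154] [196.50580129 479.22806069]
(47, -180, 125) [175.86675148 136.86559796] [148.54589256 400.44066735]
(47, 180, 125) [204.99810645 243.20612237] [396.5719107  114.62081934]
remote [[485.81419013 467.94625064  10.        ]]
grasp [[ 386.10361158 -495.46029818   10.        ]]
pad [[ 389.03903527 -279.41114441   10.        ]]
```

```bash
cat >> h.py <<'E'
def pose(s=None):
    s=s or readout.get_state()
    T=np.eye(4);T[:3,:3]=R.from_euler("xyz",s["tcp_rot"],degrees=True).as_matrix();T[:3,3]=s["tcp_pos"];return T
def plan(T0,T1,N):
    Rel=np.linalg.inv(T0)@T1
    rv=R.from_matrix(Rel[:3,:3]).as_rotvec()/N
    Rd=R.from_rotvec(rv).as_matrix()
    S=sum(np.linalg.matrix_power(Rd,k) for k in range(N))
    v=np.linalg.solve(S,Rel[:3,3])
    return np.r_[v,np.degrees(rv)]
def step(T,row):
    D=np.eye(4);D[:3,:3]=R.from_rotvec(np.radians(row[3:6])).as_matrix();D[:3,3]=row[:3];return T@D
O=np.array([574.0,152.8,0]);YAW=105.2
def frames():
    Rc=R.from_euler("z",YAW,degrees=True).as_matrix()
    th=np.radians(30)
    u=np.array([np.cos(th),0,np.sin(th)]);n=np.array([-np.sin(th),0,np.cos(th)]);l=np.array([0,1,0])
    return Rc,np.c_[u,l,n]
def P2W(s,y,n):
    """panel coords: s along slope from panel mid, y console y, n height above panel"""
    Rc,Rp=frames()
    return O+Rc@(np.array([-26.5,0,82.5])+Rp@np.array([s,y,n],float))
def W2P(p):
    Rc,Rp=frames()
    return Rp.T@(Rc.T@(np.asarray(p)-O)-np.array([-26.5,0,82.5]))
def toolpose(s,y,n,lean=0,flip=True,roll=0):
    """TCP at panel (s,y,n); lean: tool axis leaning up slope (deg), roll about normal"""
    Rc,Rp=frames()
    B=np.array([[-1,0,0],[0,0,-1],[0,-1,0.]])  # cols: x=-u, y=-n, z=-l
    if not flip: B=np.array([[1,0,0],[0,0,1],[0,-1,0.]])
    T=np.eye(4);T[:3,:3]=Rc@Rp@R.from_euler("z",roll,degrees=True).as_matrix()@R.from_euler("y",lean,degrees=True).as_matrix()@B;T[:3,3]=P2W(s,y,n);return T
E
python3 - <<'E'
from h import *
T0=pose();T1=toolpose(-30,0,150)
print(np.linalg.det(T1),T1)
r=plan(T0,T1,20);print(r)
T=T0
rr=np.round(r,1)
for k in range(20):
    T=step(T,rr)
    if k%3==1:print(T[:3,3])
print(T)
E
```

```text
0.9999999999999999 [[ 2.27062489e-01 -1.31094589e-01  9.65016494e-01  6.07424076e+02]
 [-8.35728799e-01  4.82508247e-01  2.62189179e-01  2.97789618e+01]
 [-5.00000000e-01 -8.66025404e-01  0.00000000e+00  1.97403811e+02]
 [ 0.00000000e+00  0.00000000e+00  0.00000000e+00  1.00000000e+00]]
[-37.95434531  10.34694868   5.35887242  -1.14883168  -4.29182832
   1.18908628]
[ 237.79126884 -510.10322617  198.51844211]
[ 345.26303962 -464.93262239  174.81625442]
[ 440.60026302 -395.38955545  159.75191457]
[ 518.3500731  -305.51197481  154.33470181]
[ 574.07399555 -200.5106665   159.01747674]
[604.60394623 -86.46870985 173.67056157]
[608.22495715  30.0093771  197.58921959]
[[ 2.32976673e-01 -1.17122626e-01  9.65403626e-01  6.08224957e+02]
 [-8.38441763e-01  4.78745675e-01  2.60418872e-01  3.00093771e+01]
 [-4.92683753e-01 -8.70106240e-01  1.33360735e-02  1.97589220e+02]
 [ 0.00000000e+00  0.00000000e+00  0.00000000e+00  1.00000000e+00]]
```

apply_moves([
  [-38,10,5.4,-1.1,-4.3,1.2,93],
  [-38,10,5.4,-1.1,-4.3,1.2,93],
  [-38,10,5.4,-1.1,-4.3,1.2,93],
  [-38,10,5.4,-1.1,-4.3,1.2,93],
  [-38,10,5.4,-1.1,-4.3,1.2,93],
  [-38,10,5.4,-1.1,-4.3,1.2,93],
  [-38,10,5.4,-1.1,-4.3,1.2,93],
  [-38,10,5.4,-1.1,-4.3,1.2,93],
  [-38,10,5.4,-1.1,-4.3,1.2,93],
  [-38,10,5.4,-1.1,-4.3,1.2,93],
])

```text
t: 1.08
tcp_pos: [495.9, -336.5, 157.6]
tcp_rot: [-95.8, 14.9, -120.1]
contact_force: [0.2, 0.5, -0.1]
opening: 1.0
```

```bash
python3 - <<'E'
from h import *
s=readout.get_state();print(s["joint_pos"],s["tcp_pos"])
T1=toolpose(-30,0,150)
print(plan(pose(),T1,10))
E
```

```text
[-44.57187066  33.25093901  84.7930027   13.53012522  72.01263886
 -20.57292524] [ 495.87095065 -336.54025829  157.63926717]
[-37.71238052  10.60180967   5.30107245  -1.18207281  -4.25531386
   1.21158605]
```

apply_moves([
  [-38,10.6,5.3,-1.2,-4.3,1.2,93],
  [-38,10.6,5.3,-1.2,-4.3,1.2,93],
  [-38,10.6,5.3,-1.2,-4.3,1.2,93],
  [-38,10.6,5.3,-1.2,-4.3,1.2,93],
  [-38,10.6,5.3,-1.2,-4.3,1.2,93],
  [-38,10.6,5.3,-1.2,-4.3,1.2,93],
  [-38,10.6,5.3,-1.2,-4.3,1.2,93],
  [-38,10.6,5.3,-1.2,-4.3,1.2,93],
  [-38,10.6,5.3,-1.2,-4.3,1.2,93],
  [-38,10.6,5.3,-1.2,-4.3,1.2,93],
])

```text
t: 1.92
tcp_pos: [606.5, 32.8, 198.2]
tcp_rot: [-90.0, 29.9, -74.3]
contact_force: [0.1, -0.4, -0.9]
opening: 1.002
```

```bash
python3 - <<'E'
from h import *
s=readout.get_state();print(s["joint_pos"],s["tcp_pos"],s["dq"],W2P(s["tcp_pos"]))
grab("wrist","pics/w1")
grab("scene","pics/scene2");grab("top","pics/top2")
crop("pics/top2","pics/top2c.png",145,115,265,260,4)
E
```

```text
[-12.95912548  33.92974865  81.42887023  26.28749056  81.10116546
 -36.59505662] [606.48164689  32.77114852 198.18702198] [ 37.10976258  -6.84022624   0.4902417   13.92617266  11.04917929
 -18.69498145] [-2.68937473e+01  1.24940972e-01  1.49110979e+02]
```

View pics/w1.png

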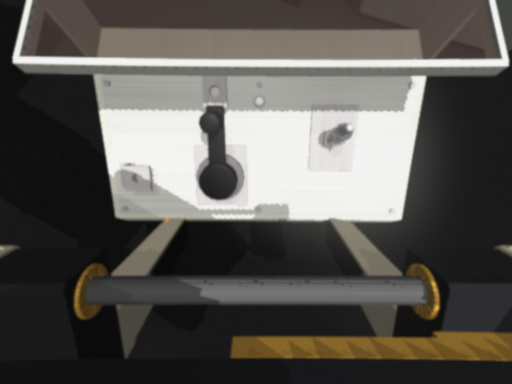

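View pics/scene2.png

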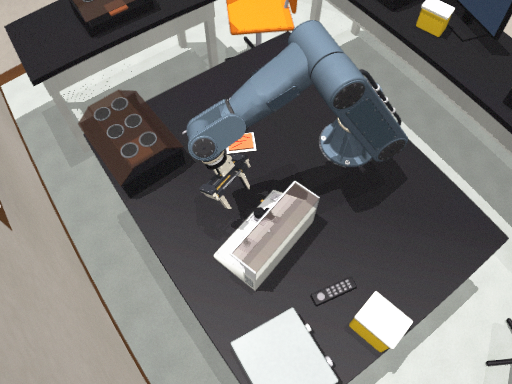

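```bash
python3 - <<'E'
from h import *
s=readout.get_state();print(s["t"],s["tcp_pos"],s["dq"],W2P(s["tcp_pos"]))
grab("wrist","pics/w2")
crop("pics/w2","pics/w2c.png",90,50,440,240,2.2)
crop("pics/w2","pics/w2d.png",290,80,370,190,7)
E
```

```text
2.0667 [606.48715212  32.96953602 198.56466244] [-3.29062362  0.59015597  0.29448705 -1.0242173  -0.5311911   0.65476822] [-2.65403790e+01  6.76132709e-02  1.49343023e+02]
```

View pics/w2c.png

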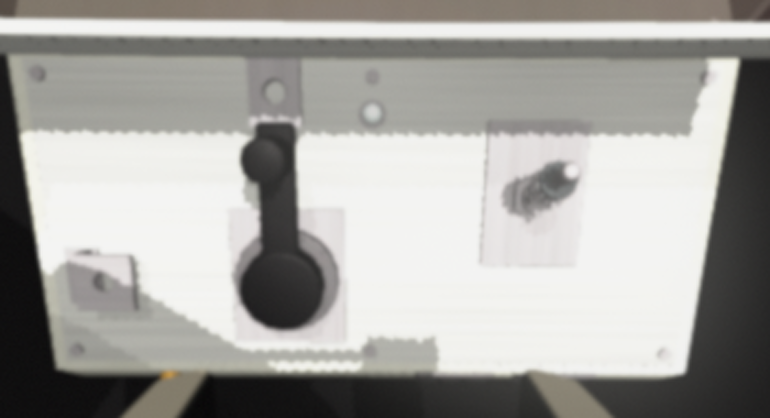

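View pics/w2d.png

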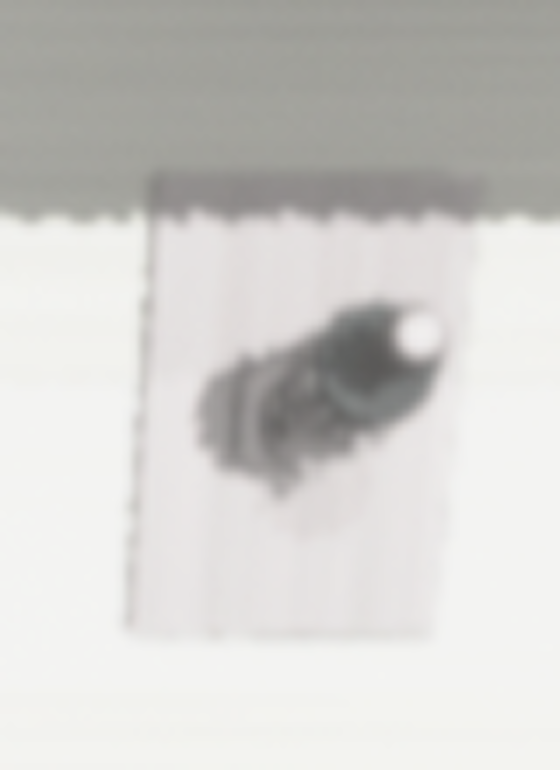

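```bash
python3 - <<'E'
from h import *
cal=load("pics/w2")
def atn(p,n):
    o,D=ray(cal,[p]);o=W2P(o);Rc,Rp=frames();d=(Rc@Rp).T@D[0]
    return o+d*(n-o[2])/d[2]
for nm,p,n in [("cornL",(115.9,218.2),0),("cornR",(401.8,220.5),0),("edgeL",(93.6,76.4),0),("edgeR",(425.9,76.4),0),
  ("tip",(350,127.9),59.4),("hubtop35",(218.2,180.5),35),("hubtop45",(218.2,180.5),45),("grip",(210,122.7),68),("hasp",(135.5,178.2),20),("tongue",(215,91.4),20),
  ("togplateTL",(290+150/7,80+175/7),1),("togplateBR",(290+432/7,80+632/7),1),("togplateTR",(290+480/7,80+180/7),1),("togplateBL",(290+125/7,80+630/7),1),
  ("hubplBL",(90+235/2.2,50+340/2.2),1),("hubplBR",(90+347/2.2,50+342/2.2),1),("hubplTR",(90+345/2.2,50+210/2.2),1),("hubplTL",(90+228/2.2,50+208/2.2),1)]:
    print(nm,atn(p,n).round(1))
E
```

```text
cornL [-81.6 176.4   0. ]
cornR [ -81.7 -182.3    0. ]
edgeL [ 83.4 176.7   0. ]
edgeR [  85.6 -180.9    0. ]
tip [ 35.3 -86.   59.4]
hubtop35 [-22.3  41.3  35. ]
hubtop45 [-19.7  39.8  45. ]
grip [39.7 41.9 68. ]
hasp [-24.4 136.6  20. ]
tongue [68.6 43.6 20. ]
togplateTL [ 56.2 -60.2   1. ]
togplateBR [ -17.6 -112.8    1. ]
togplateTR [  55.6 -112.4    1. ]
togplateBL [-17.6 -60.8   1. ]
hubplBL [-62.3  73.8   1. ]
hubplBR [-63.   10.8   1. ]
hubplTR [11.  11.7  1. ]
hubplTL [11.5 73.4  1. ]
```

```bash
python3 - <<'E'
from h import *
print(plan(pose(),toolpose(22,-86,85),7))
E
```

```text
[-7.1322749   9.20949613 12.39234091  0.03232001  0.03729352  0.02549204]
```

apply_moves([
  [-7.1,9.2,12.4,0,0,0,50],
  [-7.1,9.2,12.4,0,0,0,50],
  [-7.1,9.2,12.4,0,0,0,50],
  [-7.1,9.2,12.4,0,0,0,50],
  [-7.1,9.2,12.4,0,0,0,50],
  [-7.1,9.2,12.4,0,0,0,50],
  [-7.1,9.2,12.4,0.2,0.3,0.2,50],
  [0,0,0,0,0,0,50],
  [0,0,0,0,0,0,50],
  [0,0,0,0,0,0,50],
])

```text
t: 2.95
tcp_pos: [670.1, 126.3, 167.0]
tcp_rot: [-90.1, 30.0, -74.9]
contact_force: [-0.5, 0.6, 0.3]
opening: 0.537
```

```bash
python3 - <<'E'
from h import *
s=readout.get_state();print(s["t"],s["joint_pos"],np.abs(s["dq"]).max(),W2P(s["tcp_pos"]),s["opening"]*93)
grab("wrist","pics/w3")
crop("pics/w3","pics/w3c.png",130,40,390,240,3)
E
```

```text
2.95 [ -4.40845516  41.43654492  72.79307019  28.78731866  78.34378017
 -28.61629419] 0.6563634568743975 [ 21.20043811 -85.75835564  85.30100871] 49.95296673098984
```

View pics/w3c.png

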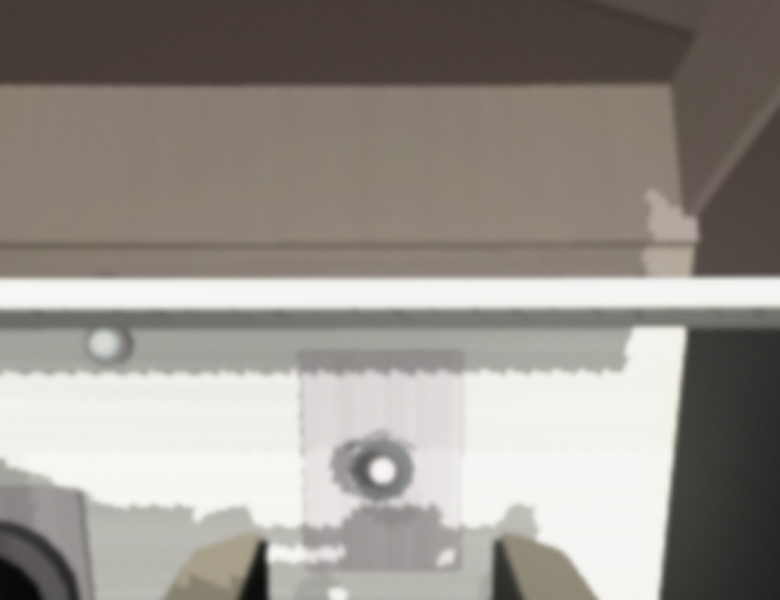

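```bash
python3 - <<'E'
from h import *
cal=load("pics/w3")
def atn(p,n):
    o,D=ray(cal,[(130+p[0]/3,40+p[1]/3)]);o=W2P(o);Rc,Rp=frames();d=(Rc@Rp).T@D[0]
    return o+d*(n-o[2])/d[2]
print("tip",atn((382,470),59.4)); print("collar top",atn((382,468),4+40*.955))
for p in [(299,350),(463,350),(303,571),(461,571)]: print("pl",atn(p,1))
print("edge",atn((683,340),0),atn((663,570),0))
# expected projection of model: pivot guess
for q in [(19,-86.3)]:
    for L in (58,40): print(L,(proj(cal,P2W(q[0]+L*np.sin(.3),q[1],4+L*np.cos(.3)))[0]-[130,40])*3)
E
```

```text
tip [ 36.64085177 -86.78999203  59.4       ]
collar top [ 31.61731908 -86.85812858  42.2       ]
pl [ 57.03562771 -61.17105435   1.        ]
pl [  56.931239   -112.31842136    1.        ]
pl [-18.13660353 -60.31093933   1.        ]
pl [ -18.25664772 -113.66598081    1.        ]
edge [  59.68121656 -180.76859895    0.        ] [ -18.40583854 -182.02607527    0.        ]
58 [380.04059432 471.922762  ]
40 [379.9515077  470.80690754]
```

```bash
python3 - <<'E'
from h import *
cal=load("pics/w3")
o,D=ray(cal,[(256,40+327/3),(256,40+278/3)]);o=W2P(o);Rc,Rp=frames()
for d in D@(Rc@Rp):
  for n in (87,97): print(o+d*(n-o[2])/d[2])
L=-5
def tp(lift,th,lean,off=2.5,s0=19.5,y=-86.8):
    d=31+lift+off
    g=np.array([s0+d*np.sin(th),y,4+d*np.cos(th)])
    a=np.array([-np.sin(np.radians(lean)),0,-np.cos(np.radians(lean))])
    t=g+18.8*a
    return toolpose(*t,lean=lean)
T=tp(0,.3,-5);print(W2P(T[:3,3]))
print(plan(pose(),T,10))
# two-stage: rotate/side first
E
```

```text
[ 76.15995349 -85.89613665  87.        ]
[ 77.55581775 -85.90457523  97.        ]
[ 85.92993766 -85.91852375  87.        ]
[ 86.7317645  -85.92560114  97.        ]
[ 31.03845489 -86.8         17.27531206]
[-7.23968258e-01  6.87265378e+00  1.05730540e-01 -3.22899081e-03
 -9.89703981e-03  4.96179536e-01]
```

apply_moves([
  [-0.7,6.9,0.1,0,0,0.5,50],
  [-0.7,6.9,0.1,0,0,0.5,50],
  [-0.7,6.9,0.1,0,0,0.5,50],
  [-0.7,6.9,0.1,0,0,0.5,50],
  [-0.7,6.9,0.1,0,0,0.5,50],
  [-0.7,6.9,0.1,0,0,0.5,50],
  [-0.7,6.9,0.1,0,0,0.5,50],
  [-0.7,6.9,0.1,0,0,0.5,40],
  [-0.8,6.8,0.1,0,0,0.5,30],
  [-0.8,6.8,0.1,0,0,0.5,26],
], force=10)

```text
t: 3.83
tcp_pos: [659.7, 168.5, 112.2]
tcp_rot: [-90.0, 35.1, -74.9]
contact_force: [-0.3, -0.2, -0.3]
opening: 0.371
```

```bash
python3 - <<'E'
from h import *
s=readout.get_state();print(s["t"],s["contact_force"],W2P(s["tcp_pos"]),s["opening"]*93)
grab("wrist","pics/w4")
crop("pics/w4","pics/w4c.png",150,60,370,300,2.5)
print(s["joint_pos"])
E
```

```text
3.8333 [-0.34237497 -0.15415475 -0.27650985] [ 31.40949999 -86.83393702  16.138283  ] 34.54129966813015
[ -2.62153744  45.37480749  75.8477899   34.69655528  74.10854513
 -32.09005487]
```

View pics/w4c.png

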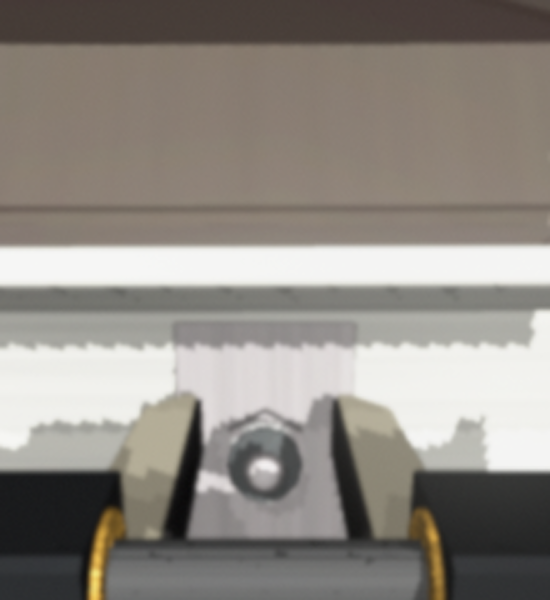

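apply_moves([
  [0,0,0,0,0,0,12],
  [0,0,0,0,0,0,12],
  [0,0,0,0,0,0,12],
  [0,0,0,0,0,0,12],
  [0,0,0,0,0,0,12],
  [0,0,0,0,0,0,12],
  [0,0,0,0,0,0,12],
  [0,0,0,0,0,0,12],
  [0,0,0,0,0,0,12],
  [0,0,0,0,0,0,12],
], force=10)

```text
t: 4.72
tcp_pos: [659.5, 167.9, 112.7]
tcp_rot: [-90.1, 35.1, -74.9]
contact_force: [-5.7, -1.0, -1.1]
opening: 0.192
```

```bash
python3 - <<'E'
from h import *
s=readout.get_state();Rc,Rp=frames();print(s["t"],(Rc@Rp).T@s["contact_force"],W2P(s["tcp_pos"]),s["opening"]*93)
grab("wrist","pics/w5")
crop("pics/w5","pics/w5c.png",150,60,370,300,2.5)
E
```

```text
4.7167 [-0.04758497  5.76318149 -1.2437343 ] [ 31.27331187 -86.50750304  16.85348702] 17.81051473164553
```

View pics/w5c.png

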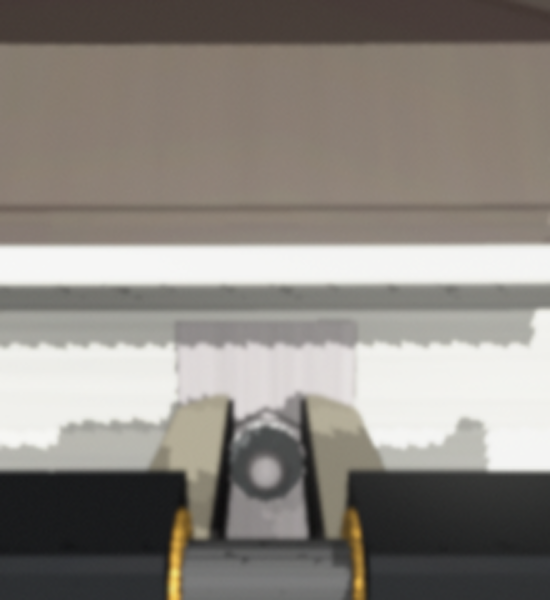

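```bash
cat >> h.py <<'E'
def tp(d,th,lean,s0=19.5,y=-86.5):
    g=np.array([s0+d*np.sin(th),y,4+d*np.cos(th)])
    a=np.array([-np.sin(np.radians(lean)),0,-np.cos(np.radians(lean))])
    return toolpose(*(g+18.8*a),lean=lean)
E
python3 - <<'E'
from h import *
s0=pose();print(plan(s0,tp(33.2+9.3,.3,-5),4).round(2))
print(plan(tp(33.2,.31,-5),tp(42.5,.31,-5),4).round(2))
E
```

```text
[-0.79 -2.19 -0.    0.01 -0.02 -0.01]
[-0.9  -2.14  0.    0.   -0.   -0.  ]
```

apply_moves([
  [0,0,0,0,0,0,8],
  [0,0,-0.3,0,0,0,8],
  [-0.5,-1.3,0,0,0,0,8],
  [-0.6,-1.5,0,0,0,0,8],
  [-0.6,-1.5,0,0,0,0,8],
  [-0.6,-1.5,0,0,0,0,8],
  [-0.6,-1.5,0,0,0,0,8],
  [-0.6,-1.3,0,0,0,0,8],
  [0,0,0,0,0,0,8],
  [0,0,0,0,0,0,8],
], force=50)

```text
t: 5.6
tcp_pos: [660.0, 165.9, 121.7]
tcp_rot: [-90.1, 35.0, -74.9]
contact_force: [-3.0, 1.4, -6.0]
opening: 0.18
```

```bash
python3 - <<'E'
from h import *
s=readout.get_state();Rc,Rp=frames();print(s["t"],(Rc@Rp).T@s["contact_force"],W2P(s["tcp_pos"]),s["opening"]*93)
grab("wrist","pics/w6")
crop("pics/w6","pics/w6c.png",150,60,370,300,2.5)
E
```

```text
5.6 [-1.16279334  2.55629184 -6.24680092] [ 33.91829577 -86.44434345  25.66269239] 16.727014647852375
```

View pics/w6c.png

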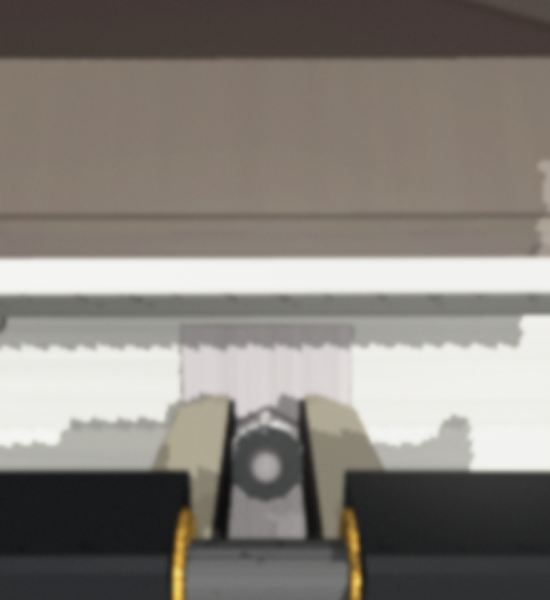

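```bash
python3 - <<'E'
from h import *
N=18
th=np.linspace(.306,-.325,N+1);le=np.linspace(-5,-25,N+1)
for k in range(N):
    print(plan(tp(42.4,th[k],le[k]),tp(42.4,th[k+1],le[k+1]),1).round(2).tolist())
print(W2P(tp(42.4,-.325,-25)[:3,3]))
E
```

```text
[1.02, -0.55, 0.0, 0.0, 0.0, 1.11]
[1.03, -0.53, 0.0, -0.0, -0.0, 1.11]
[1.03, -0.51, 0.0, 0.0, 0.0, 1.11]
[1.04, -0.48, 0.0, -0.0, -0.0, 1.11]
[1.05, -0.46, 0.0, -0.0, 0.0, 1.11]
[1.06, -0.44, 0.0, 0.0, -0.0, 1.11]
[1.06, -0.42, 0.0, -0.0, -0.0, 1.11]
[1.07, -0.39, 0.0, -0.0, -0.0, 1.11]
[1.08, -0.37, 0.0, -0.0, -0.0, 1.11]
[1.08, -0.35, 0.0, 0.0, 0.0, 1.11]
[1.09, -0.33, 0.0, -0.0, -0.0, 1.11]
[1.09, -0.3, 0.0, 0.0, -0.0, 1.11]
[1.1, -0.28, 0.0, 0.0, 0.0, 1.11]
[1.1, -0.26, 0.0, -0.0, 0.0, 1.11]
[1.1, -0.24, 0.0, 0.0, 0.0, 1.11]
[1.11, -0.21, 0.0, -0.0, -0.0, 1.11]
[1.11, -0.19, 0.0, 0.0, 0.0, 1.11]
[1.11, -0.17, 0.0, -0.0, -0.0, 1.11]
[ 13.9065308 -86.5        27.1418044]
```

apply_moves([
  [1.02,-0.55,0,0,0,1.1,8],
  [1.03,-0.53,0,0,0,1.1,8],
  [1.03,-0.51,0,0,0,1.1,8],
  [1.04,-0.48,0,0,0,1.1,8],
  [1.05,-0.46,0,0,0,1.1,8],
  [1.06,-0.44,0,0,0,1.1,8],
  [1.06,-0.42,0,0,0,1.1,8],
  [1.07,-0.39,0,0,0,1.1,8],
  [1.08,-0.37,0,0,0,1.1,8],
  [0,0,0,0,0,0,8],
], force=50)

```text
t: 6.48
tcp_pos: [662.9, 155.7, 118.6]
tcp_rot: [-90.1, 45.1, -75.0]
contact_force: [-6.1, 0.9, -2.6]
opening: 0.179
```

```bash
python3 - <<'E'
from h import *
s=readout.get_state();Rc,Rp=frames();print(s["t"],(Rc@Rp).T@s["contact_force"],W2P(s["tcp_pos"]),s["opening"]*93)
g=W2P((pose(s)@[0,-18.8,0,1])[:3])-[19.5,-86.5,4];print(g,np.hypot(g[0],g[2]),np.arctan2(g[0],g[2]))
grab("wrist","pics/w7")
crop("pics/w7","pics/w7c.png",150,60,370,300,2.5)
E
```

```text
6.4833 [ 0.81475405  5.63656663 -3.42793086] [ 23.26380096 -86.50359429  28.29040745] 16.69007199307208
[-1.12627879e+00  1.49621975e-02  4.24432798e+01] 42.45822072499037 -0.02652986637058846
```

View pics/w7c.png

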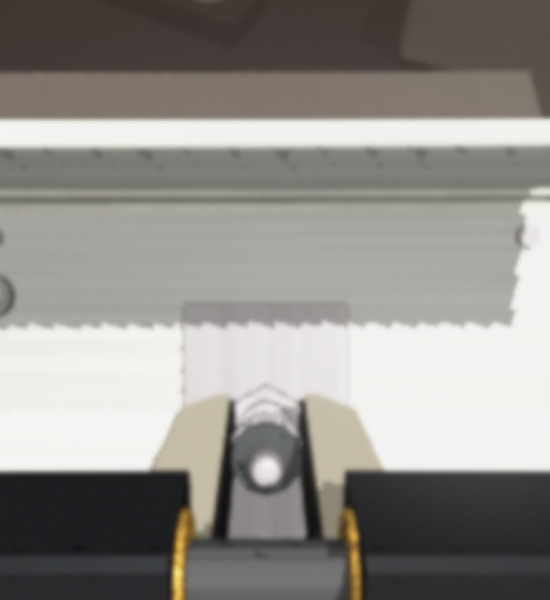

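apply_moves([
  [1.08,-0.45,0,0,0,1.1,8],
  [1.09,-0.43,0,0,0,1.1,8],
  [1.09,-0.4,0,0,0,1.1,8],
  [1.1,-0.38,0,0,0,1.1,8],
  [1.1,-0.3,0,0,0,1.1,8],
  [1.1,-0.24,0,0,0,1.1,8],
  [1.11,-0.21,0,0,0,1.1,8],
  [1.11,-0.19,0,0,0,1.1,8],
  [1.11,-0.17,0,0,0,1.1,8],
  [0,0,0,0,0,0,8],
], force=50)

```text
t: 7.37
tcp_pos: [665.0, 148.2, 113.6]
tcp_rot: [-90.0, 55.0, -74.9]
contact_force: [-6.0, 4.0, -1.0]
opening: 0.176
```

```bash
python3 - <<'E'
from h import *
s=readout.get_state();Rc,Rp=frames();print(s["t"],(Rc@Rp).T@s["contact_force"],W2P(s["tcp_pos"]),s["opening"]*93)
g=W2P((pose(s)@[0,-18.8,0,1])[:3])-[19.5,-86.5,4];print(g,np.hypot(g[0],g[2]),np.arctan2(g[0],g[2]))
grab("wrist","pics/w8")
crop("pics/w8","pics/w8c.png",150,60,370,300,2.5)
E
```

```text
7.3667 [ 4.21709983  4.70191257 -3.5690284 ] [ 13.98598398 -86.65455117  27.80443674] 16.327887861170495
[-13.45695628  -0.12932225  40.84406888] 43.00380954250184 -0.3182708789820846
```

View pics/w8c.png

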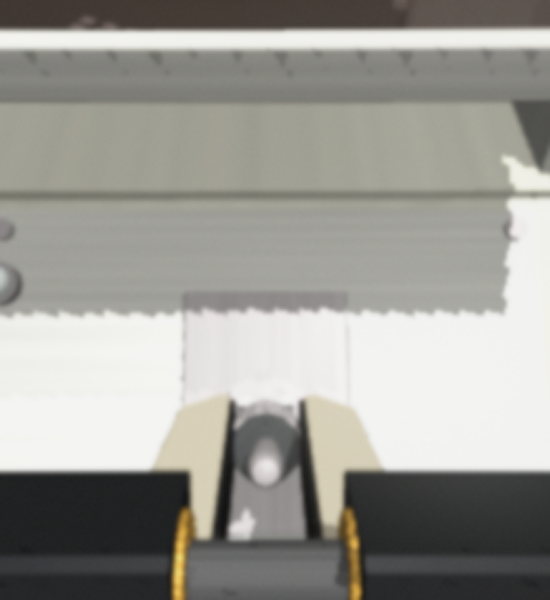

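apply_moves([
  [0.6,0,0,0,0,0,8],
  [0.6,0,0,0,0,0,8],
  [0,0,0,0,0,0,8],
  [0,0,0,0,0,0,8],
  [0,0,0,0,0,0,8],
  [0,0,0,0,0,0,8],
  [0,0,0,0,0,0,8],
  [0,0,0,0,0,0,8],
  [0,0,0,0,0,0,8],
  [0,0,0,0,0,0,8],
], force=50)

```text
t: 8.25
tcp_pos: [665.1, 148.2, 113.5]
tcp_rot: [-90.0, 54.9, -74.8]
contact_force: [-6.8, 4.6, 1.2]
opening: 0.181
```

```bash
python3 - <<'E'
from h import *
s=readout.get_state();Rc,Rp=frames();print(s["t"],(Rc@Rp).T@s["contact_force"],W2P(s["tcp_pos"]),s["opening"]*93)
g=W2P((pose(s)@[0,-18.8,0,1])[:3])-[19.5,-86.5,4];print(g,np.hypot(g[0],g[2]),np.arctan2(g[0],g[2]))
print(plan(tp(43,-.3,-25),tp(43-9,-.3,-25),6).round(2))
E
```

```text
8.25 [ 5.99708323  5.37113639 -2.13433053] [ 13.87546089 -86.65212769  27.74471849] 16.872021004997027
[-13.55165016  -0.14033094  40.79173498] 42.983867491118545 -0.3207442452152968
[ 0.2   1.49 -0.    0.   -0.    0.  ]
```

apply_moves([
  [0.2,1.5,0,0,0,0,8],
  [0.2,1.5,0,0,0,0,8],
  [0.2,1.5,0,0,0,0,8],
  [0.2,1.5,0,0,0,0,8],
  [0.2,1.5,0,0,0,0,8],
  [0.2,1.0,0,0,0,0,8],
  [0,0,0,0,0,0,8],
  [0,0,0,0,0,0,8],
  [0,0,0,0,0,0,25],
  [0,0,0,0,0,0,40],
], force=50)

```text
t: 9.08
tcp_pos: [664.5, 153.2, 107.6]
tcp_rot: [-89.8, 54.8, -74.8]
contact_force: [-0.2, 0.4, 0.4]
opening: 0.276
```

```bash
python3 - <<'E'
from h import *
s=readout.get_state();Rc,Rp=frames();print(s["t"],(Rc@Rp).T@s["contact_force"],W2P(s["tcp_pos"]),s["opening"]*93)
grab("wrist","pics/w9")
crop("pics/w9","pics/w9c.png",150,60,370,300,2.5)
E
```

```text
9.0833 [0.63070397 0.12315079 0.13573613] [ 15.28869979 -87.48508619  20.09902603] 25.630774236899953
```

View pics/w9c.png

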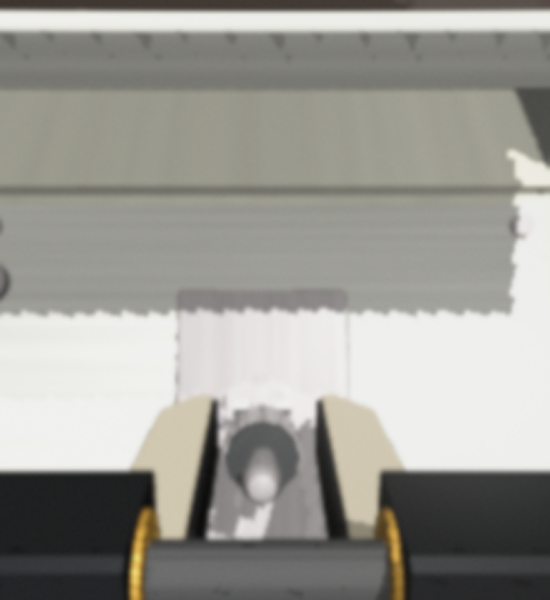

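```bash
python3 - <<'E'
from h import *
T=step(pose(),[0,-60,0,0,0,0]);print(W2P(T[:3,3]))
print(plan(T,toolpose(-15,-60,110),5).round(2))
E
```

```text
[ -9.88005252 -87.25324741  74.41024729]
[-0.84 -7.21 -5.44 -0.04 -0.01 -4.96]
```

apply_moves([
  [0,-12,0,0,0,0,45],
  [0,-12,0,0,0,0,45],
  [0,-12,0,0,0,0,45],
  [0,-12,0,0,0,0,45],
  [0,-12,0,0,0,0,45],
  [0,-4,0,0,0,-4,45],
  [0,-4,0,0,0,-4,45],
  [0,-4,0,0,0,-4,45],
  [0,0,0,0,0,0,45],
  [0,0,0,0,0,0,45],
])

```text
t: 9.97
tcp_pos: [679.0, 97.2, 149.8]
tcp_rot: [-89.9, 42.9, -74.8]
contact_force: [0.3, 0.5, 0.2]
opening: 0.481
```

```bash
python3 - <<'E'
from h import *
s=readout.get_state();Rc,Rp=frames();print(s["t"],s["joint_pos"],(Rc@Rp).T@s["contact_force"],W2P(s["tcp_pos"]),s["opening"]*93)
grab("wrist","pics/w10")
crop("pics/w10","pics/w10c.png",50,60,370,300,2.5)
cal=load("pics/w10")
for th in (.3,0,-.3):
    q=lambda d:P2W(19.5+d*np.sin(th),-86.8,4+d*np.cos(th))
    print(th,[((proj(cal,q(d))[0]-[50,60])*2.5).round(1).tolist() for d in (10,22,40,45,50,58)])
E
```

```text
9.9667 [-10.32193096  47.57055573  69.33859393  38.07690932  85.92754449
 -36.2145624 ] [ 0.40528044 -0.42737145 -0.03401789] [-13.75745621 -86.73480478  85.63153119] 44.76201539905402
0.3 [[514.8, 288.5], [514.8, 278.8], [514.8, 262.5], [514.8, 257.5], [514.8, 252.2], [514.8, 243.3]]
0 [[514.8, 296.4], [514.8, 297.2], [514.9, 298.5], [514.9, 298.9], [514.9, 299.3], [514.9, 300.1]]
-0.3 [[514.8, 304.3], [514.9, 315.4], [514.9, 334.1], [514.9, 339.7], [514.9, 345.7], [515.0, 355.8]]
```

View pics/w10c.png

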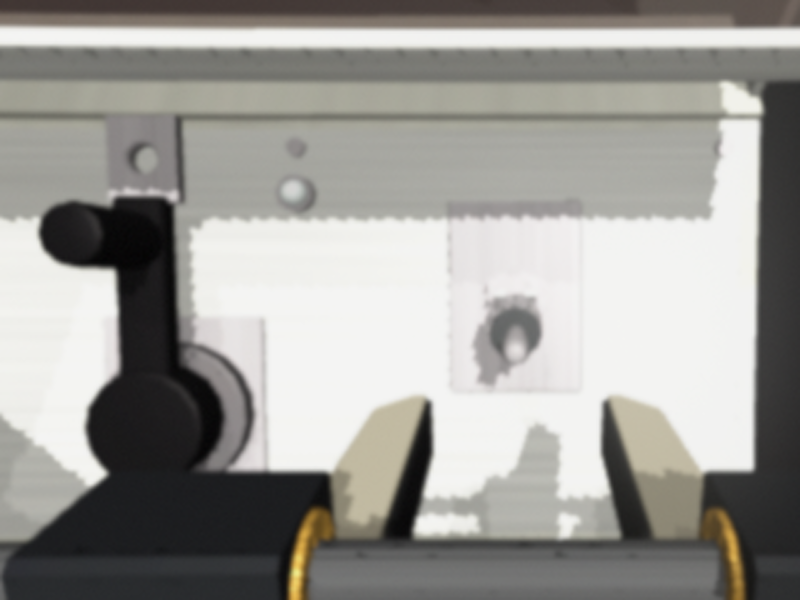

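```bash
python3 - <<'E'
from h import *
crop("pics/w10","pics/w10d.png",220,140,295,220,7)
cal=load("pics/w10");im=cv2.resize(cv2.imread("pics/w10.png")[140:220,220:295],None,fx=7,fy=7,interpolation=cv2.INTER_CUBIC)
th=-.3
def ring(d,r):
    a=np.linspace(0,2*np.pi,60)
    c=np.array([19.5+d*np.sin(th),-86.8,4+d*np.cos(th)]);e1=np.array([np.cos(th),0,-np.sin(th)])
    return np.array([P2W(*(c+r*np.cos(t)*e1+r*np.sin(t)*np.array([0,1,0]))) for t in a])
for d,col in ((40,(0,255,0)),(50,(0,0,255))):
    p=((proj(cal,ring(d,9))-[220,140]+.5)*7).astype(np.int32);cv2.polylines(im,[p],True,col,1)
cv2.imwrite("pics/w10e.png",im)
E
```

```text
(no output)
```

View pics/w10e.png

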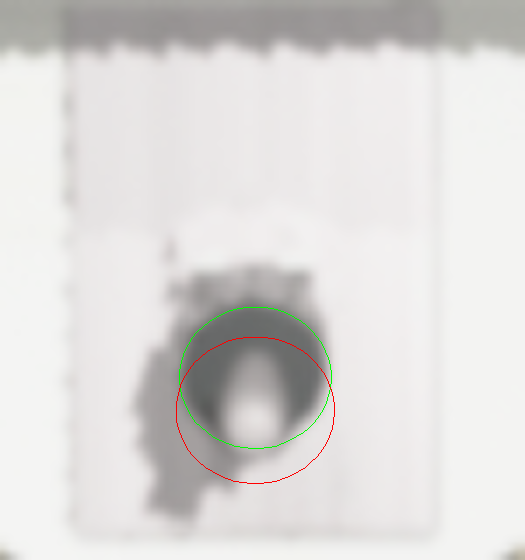

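```bash
python3 - <<'E'
from h import *
cal=load("pics/w10")
def atn(p,n):
    o,D=ray(cal,[p]);o=W2P(o);Rc,Rp=frames();d=(Rc@Rp).T@D[0]
    return o+d*(n-o[2])/d[2]
print("grip",atn((78.8,154),68),"hole",atn((108,123.2),21))
T0=pose()
print(plan(T0,toolpose(20,42.5,95,lean=-10),10).round(2))
E
```

```text
grip [38.46507564 40.5901861  68.        ] hole [68.82503413 44.3293772  21.        ]
[-3.550e+00 -3.200e-01 -1.289e+01 -0.000e+00 -1.000e-02 -3.000e-01]
```

Move above the stub and look.

apply_moves([
  [-1,-1.5,-14,0,0,-0.3,50],
  [-2,-1.5,-14,0,0,-0.3,50],
  [-4,-0.5,-14,0,0,-0.3,50],
  [-4,0,-14,0,0,-0.3,50],
  [-4,0,-14,0,0,-0.3,50],
  [-4,0,-14,0,0,-0.3,50],
  [-5,0,-14,0,0,-0.3,50],
  [-6,0,-14,0,0,-0.3,50],
  [-5.5,0,-17,0,0,-0.6,50],
  [0,0,0,0,0,0,50],
])

```text
t: 10.85
tcp_pos: [545.9, 86.9, 174.8]
tcp_rot: [-90.2, 40.0, -75.0]
contact_force: [-0.5, -0.8, 0.5]
opening: 0.54
```

```bash
python3 - <<'E'
from h import *
from cell import ctrl
s=readout.get_state();Rc,Rp=frames();print(s["t"],s["joint_pos"],np.abs(s["dq"]).max(),W2P(s["tcp_pos"]),s["opening"]*93)
s=readout.get_state()
grab("wrist","pics/w11");grab("wrist","pics/w12")
crop("pics/w12","pics/w12c.png",100,60,400,280,2.6)
E
```

```text
10.85 [-12.62836329  32.3263731   92.42613746  35.338603    79.05688313
 -42.07745352] 4.329959394703063 [20.39943875 44.43914782 94.79520333] 50.243401857878
```

View pics/w12c.png

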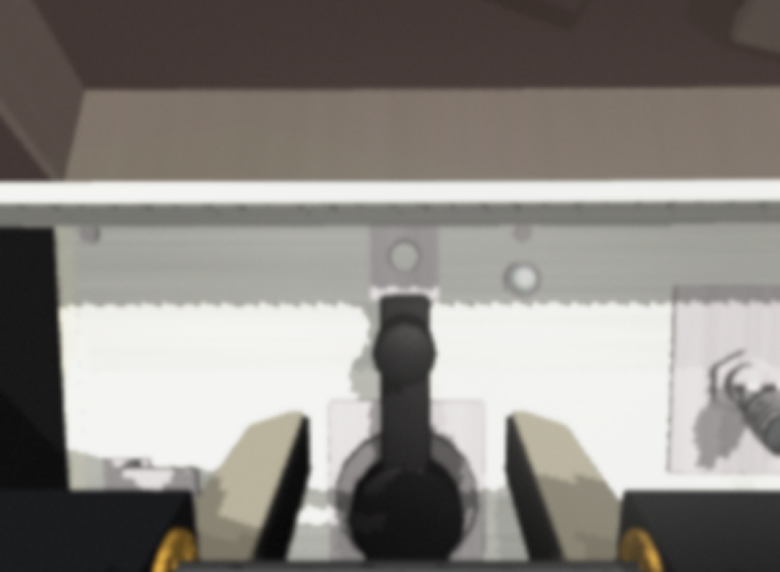

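```bash
python3 - <<'E'
from h import *
cal=load("pics/w12")
def atn(p,n):
    p=(100+p[0]/2.6,60+p[1]/2.6)
    o,D=ray(cal,[p]);o=W2P(o);Rc,Rp=frames();d=(Rc@Rp).T@D[0]
    return o+d*(n-o[2])/d[2]
print("grip",atn((405,354),68),"hole",atn((404,256),21),atn((404,256),19))
for p in [(329,401),(485,401),]: print(atn(p,1))
print(W2P(pose()[:3,3]))
g=np.array([39,43.5,54.]);le=-10
a=np.array([-np.sin(np.radians(le)),0,-np.cos(np.radians(le))])
t=g+18.8*a;print(t)
print(plan(pose(),toolpose(*t,lean=le),10).round(2))
E
```

```text
grip [39.51119494 43.20272851 68.        ] hole [68.12878026 43.53919507 21.        ] [68.1288063  43.54529193 19.        ]
[11.56807587 73.27399355  1.        ]
[11.36978579 11.9614264   1.        ]
[19.68955702 42.37325961 94.89606134]
[42.26458574 43.5        35.48561424]
[-1.19  6.24 -0.12 -0.   -0.01  0.01]
```

apply_moves([
  [-1.2,6.2,-0.1,0,0,0,50],
  [-1.2,6.2,-0.1,0,0,0,50],
  [-1.2,6.2,-0.1,0,0,0,50],
  [-1.2,6.2,-0.1,0,0,0,50],
  [-1.2,6.2,-0.1,0,0,0,50],
  [-1.2,6.2,-0.1,0,0,0,50],
  [-1.2,6.2,-0.1,0,0,0,40],
  [-1.2,6.2,-0.1,0,0,0,32],
  [-1.2,6.2,-0.1,0,0,0,28],
  [-1.2,6.2,-0.1,0,0,0,26],
], force=10)

```text
t: 11.78
tcp_pos: [533.9, 134.5, 134.4]
tcp_rot: [-90.0, 39.9, -74.9]
contact_force: [0.6, -0.5, -0.5]
opening: 0.31
```

apply_moves([
  [0,0,0,0,0,0,14],
  [0,0,0,0,0,0,14],
  [0,0,0,0,0,0,14],
  [0,0,0,0,0,0,14],
  [0,0,0,0,0,0,14],
  [0,0,0,0,0,0,14],
  [0,0,0,0,0,0,14],
  [0,0,0,0,0,0,14],
  [0,0,0,0,0,0,14],
  [0,0,0,0,0,0,14],
], force=10)

```text
t: 12.62
tcp_pos: [533.7, 134.4, 134.5]
tcp_rot: [-90.1, 39.9, -74.9]
contact_force: [-0.4, 6.6, -5.9]
opening: 0.212
```

```bash
python3 - <<'E'
from h import *
s=readout.get_state();Rc,Rp=frames();print(s["t"],s["joint_pos"],(Rc@Rp).T@s["contact_force"],W2P(s["tcp_pos"]),s["opening"]*93)
print(W2P((pose(s)@[0,-18.8,0,1])[:3]))
grab("wrist","pics/w13")
crop("pics/w13","pics/w13c.png",100,60,400,280,2.6)
E
```

```text
12.6167 [ -8.2735608   34.06805687  96.36544012  38.10739029  72.37611762
 -42.77636606] [ 2.69818708 -1.34122941 -8.31484139] [42.6972854  43.75653022 35.40479038] 19.695290911512473
[39.46532869 43.74792991 53.92489788]
```

View pics/w13c.png

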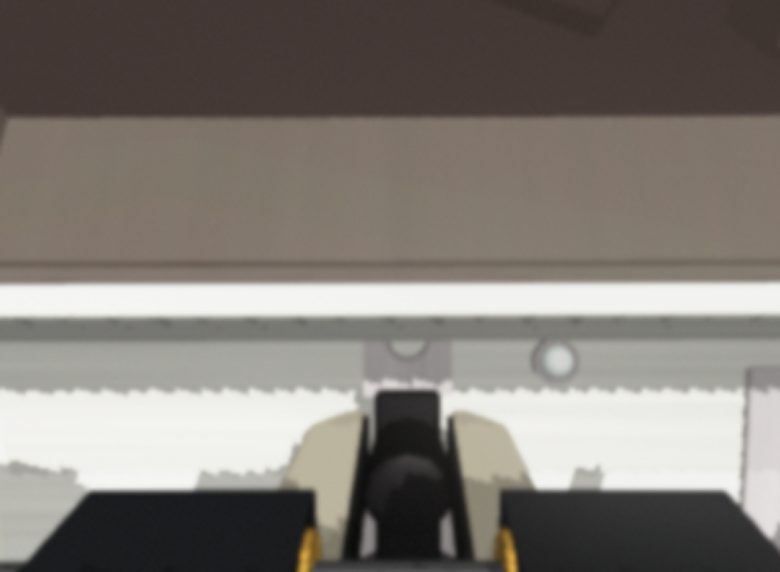

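```bash
python3 - <<'E'
from h import *
Rt=pose()[:3,:3];Rc,Rp=frames()
N=19;a=np.linspace(np.pi/2,0,N+1)
for k in range(N):
    d=65*np.array([np.sin(a[k+1])-np.sin(a[k]),np.cos(a[k+1])-np.cos(a[k]),0])
    print((toolpose(0,0,0,lean=-10)[:3,:3].T@(Rc@Rp@d)).round(2).tolist())
E
```

```text
[0.22, -0.04, -5.37]
[0.65, -0.12, -5.33]
[1.09, -0.19, -5.26]
[1.51, -0.27, -5.15]
[1.92, -0.34, -5.0]
[2.32, -0.41, -4.83]
[2.71, -0.48, -4.62]
[3.07, -0.54, -4.37]
[3.42, -0.6, -4.1]
[3.74, -0.66, -3.8]
[4.04, -0.71, -3.47]
[4.31, -0.76, -3.12]
[4.54, -0.8, -2.75]
[4.75, -0.84, -2.36]
[4.93, -0.87, -1.95]
[5.07, -0.89, -1.53]
[5.18, -0.91, -1.1]
[5.25, -0.93, -0.66]
[5.29, -0.93, -0.22]
```

apply_moves([
  [0.22,-0.04,-5.37,0,0,0,10],
  [0.65,-0.12,-5.33,0,0,0,10],
  [1.09,-0.19,-5.26,0,0,0,10],
  [1.51,-0.27,-5.15,0,0,0,10],
  [1.92,-0.34,-5,0,0,0,10],
  [2.32,-0.41,-4.83,0,0,0,10],
  [2.71,-0.48,-4.62,0,0,0,10],
  [3.07,-0.54,-4.37,0,0,0,10],
  [3.42,-0.6,-4.1,0,0,0,10],
  [3.74,-0.66,-3.8,0,0,0,10],
], force=20)

```text
t: 13.5
tcp_pos: [493.4, 104.3, 125.0]
tcp_rot: [-89.9, 39.9, -74.8]
contact_force: [4.5, 7.6, -0.1]
opening: 0.212
```

```bash
python3 - <<'E'
from h import *
s=readout.get_state();Rc,Rp=frames();print(s["t"],s["joint_pos"],(Rc@Rp).T@s["contact_force"],s["opening"]*93)
g=W2P((pose(s)@[0,-18.8,0,1])[:3]);print(g,np.hypot(g[0]+25.6,g[1]-42.8),np.arctan2(g[0]+25.6,g[1]-42.8))
E
```

```text
13.5 [-12.05869545  31.7882389  102.51028083  37.19587034  70.88778815
 -47.71805765] [ 5.33470005 -6.34368132 -3.14108904] 19.734694031227118
[18.72085694 90.53149984 54.96119094] 65.13550826560441 0.7483639841248312
```

Tracking well; finish the arc.

apply_moves([
  [4.04,-0.71,-3.47,0,0,0,10],
  [4.31,-0.76,-3.12,0,0,0,10],
  [4.54,-0.8,-2.75,0,0,0,10],
  [4.75,-0.84,-2.36,0,0,0,10],
  [4.93,-0.87,-1.95,0,0,0,10],
  [5.07,-0.89,-1.53,0,0,0,10],
  [5.18,-0.91,-1.1,0,0,0,10],
  [5.25,-0.93,-0.66,0,0,0,10],
  [5.29,-0.93,-0.22,0,0,0,10],
  [0,0,0,0,0,0,10],
], force=20)

```text
t: 14.33
tcp_pos: [486.3, 62.2, 102.9]
tcp_rot: [-90.0, 39.9, -74.9]
contact_force: [-0.9, -0.5, 4.0]
opening: 0.21
```

```bash
python3 - <<'E'
from h import *
s=readout.get_state();Rc,Rp=frames();print(s["t"],s["joint_pos"],(Rc@Rp).T@s["contact_force"],s["opening"]*93)
g=W2P((pose(s)@[0,-18.8,0,1])[:3]);print(g,np.hypot(g[0]+25.6,g[1]-42.8),np.arctan2(g[0]+25.6,g[1]-42.8))
grab("wrist","pics/w14")
crop("pics/w14","pics/w14c.png",100,60,400,280,2.6)
E
```

```text
14.3333 [-16.53835666  33.94110267 102.89265831  35.31880352  70.77648398
 -51.90848214] [1.80075313 0.9740916  3.53983825] 19.504544424884813
[-25.92220103 108.44641906  55.12857968] 65.64720975561286 -0.0049080886545016505
```

View pics/w14c.png

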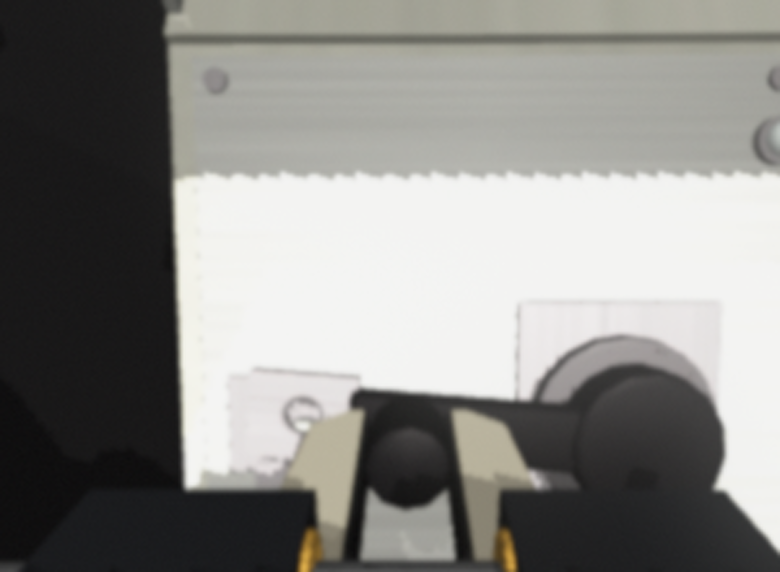

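```bash
python3 - <<'E'
from h import *
crop("pics/w14","pics/w14d.png",180,190,260,250,9)
cal=load("pics/w14")
def atn(p,n):
    p=(100+p[0]/2.6,60+p[1]/2.6)
    o,D=ray(cal,[p]);o=W2P(o);Rc,Rp=frames();d=(Rc@Rp).T@D[0]
    return o+d*(n-o[2])/d[2]
print("hole",atn((303,414),22), "stub",atn((408,455),68))
a,b=atn((255,368),22),atn((358,377),22);print(a,b,np.arctan2(a[0]-b[0],a[1]-b[1]))
a,b=atn((360,390),32),atn((575,407),32);print(a,b,np.arctan2(a[0]-b[0],a[1]-b[1]))
E
```

```text
hole [-18.27168776 136.9578196   22.        ] stub [-16.67584238 107.87702596  68.        ]
[ -5.28444476 149.9747248   22.        ] [ -7.87186686 121.55476578  22.        ] 0.09079213077276711
[ -9.58697692 120.36936657  32.        ] [-14.23518961  63.73537479  32.        ] 0.08189105823760229
```

View pics/w14d.png

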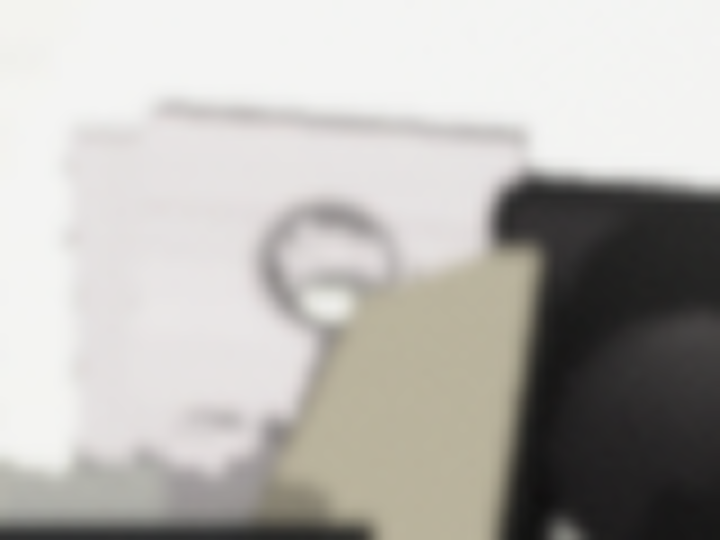

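apply_moves([
  [0,0,0,0,0,0,32],
  [0,0,0,0,0,0,32],
  [0,0,0,0,0,0,32],
  [0,0,0,0,0,0,32],
  [-4.4,0.8,0.6,0,0,0,32],
  [-4.4,0.8,0,0,0,0,32],
  [0,0,0,0,0,0,28],
  [0,0,0,0,0,0,20],
  [0,0,0,0,0,0,10],
  [0,0,0,0,0,0,10],
], force=15)

```text
t: 15.22
tcp_pos: [484.1, 70.3, 107.0]
tcp_rot: [-90.1, 39.9, -74.9]
contact_force: [-2.9, -2.0, 2.7]
opening: 0.213
```

apply_moves([
  [0,0,0,0,0,0,8],
  [0,0,0,0,0,0,8],
  [0,0,0,0,0,0,8],
  [0,0,0,0,0,0,8],
  [0,0,0,0,0,0,8],
  [0,0,0,0,0,0,8],
  [0,0,0,0,0,0,8],
  [0,0,0,0,0,0,8],
  [0,0,0,0,0,0,8],
  [0,0,0,0,0,0,8],
], force=50)

```text
t: 16.05
tcp_pos: [484.1, 70.3, 107.0]
tcp_rot: [-90.1, 39.9, -74.9]
contact_force: [-5.9, -0.9, 4.7]
opening: 0.209
```

```bash
cat >> h.py <<'E'
def rep(name):
    s=readout.get_state();Rc,Rp=frames();print(s["t"],(Rc@Rp).T@s["contact_force"],s["opening"]*93)
    g=W2P((pose(s)@[0,-18.8,0,1])[:3]);print("grasp",g)
    grab("wrist","pics/"+name)
    crop("pics/"+name,"pics/"+name+"c.png",100,150,400,300,2.6)
E
python3 -c "
from h import *
rep('w15')"
```

```text
16.05 [2.9217621  5.95869633 3.73361834] 19.4624304487654
grasp [-16.5773377  108.35129301  54.48693073]
```

View pics/w15c.png

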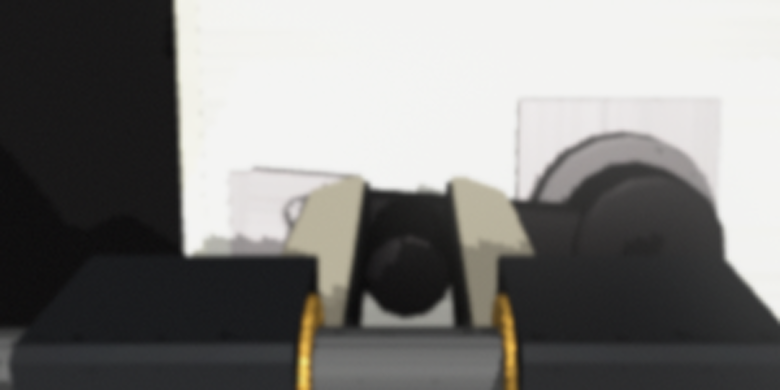

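```bash
python3 - <<'E'
from h import *
cal=load("pics/w15")
def atn(p,n):
    p=(100+p[0]/2.6,150+p[1]/2.6)
    o,D=ray(cal,[p]);o=W2P(o);Rc,Rp=frames();d=(Rc@Rp).T@D[0]
    return o+d*(n-o[2])/d[2]
print("stub",atn((408,275),68))
a,b=atn((255,167),22),atn((352,176),22);print(a,b,np.arctan2(a[0]-b[0],a[1]-b[1]))
E
```

```text
stub [-18.97050919 107.78397287  68.        ]
[ -5.09047909 150.02780627  22.        ] [ -7.69418613 123.21109801  22.        ] 0.09678933239348203
```

apply_moves([
  [1.4,-0.25,0,0,0,0,8],
  [1.4,-0.25,0,0,0,0,8],
  [1.4,-0.25,0,0,0,0,8],
  [1.4,-0.25,0,0,0,0,8],
  [0,0,0,0,0,0,8],
  [0,0,0,0,0,0,8],
  [0,0,0,0,0,0,8],
  [0,0,0,0,0,0,8],
  [0,0,0,0,0,0,8],
  [0,0,0,0,0,0,8],
], force=50)

```text
t: 16.93
tcp_pos: [485.0, 66.3, 104.6]
tcp_rot: [-90.1, 40.0, -74.9]
contact_force: [-7.3, 2.4, 7.8]
opening: 0.208
```

```bash
python3 -c "
from h import *
rep('w16')
cal=load('pics/w16')"
```

```text
16.9333 [7.57240663 6.39119001 4.61290707] 19.315570430818436
grasp [-21.37945188 108.58997542  54.45999078]
```

View pics/w16c.png

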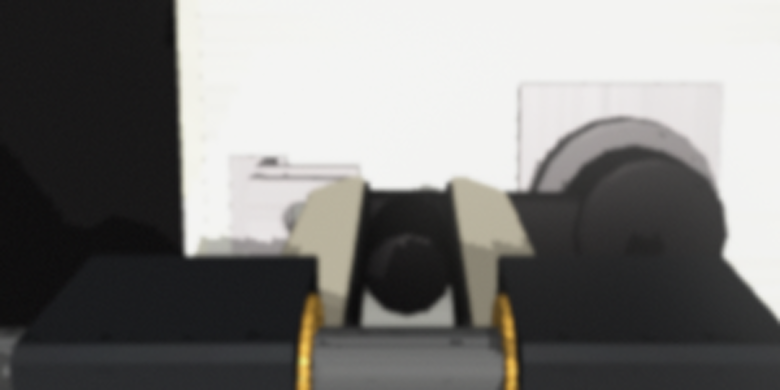

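apply_moves([
  [0,0,0,0,0,0,34],
  [0,0,0,0,0,0,34],
  [0,0,0,0,0,0,34],
  [0,0,0,0,0,0,40],
  [0,-8,0,0,0,0,40],
  [0,-12,0,0,0,0,40],
  [0,-12,0,0,0,0,40],
  [0,-12,0,0,0,0,40],
  [4,-10,0,0,0,0,40],
  [4,0,0,0,0,0,40],
], force=15)

```text
t: 17.82
tcp_pos: [497.9, 24.4, 142.1]
tcp_rot: [-89.8, 39.7, -74.8]
contact_force: [1.0, -0.1, -0.3]
opening: 0.428
```

```bash
python3 - <<'E'
from h import *
s=readout.get_state();print(s["t"],W2P(s["tcp_pos"]),np.abs(s["dq"]).max())
grab("wrist","pics/w17")
crop("pics/w17","pics/w17c.png",150,130,370,290,3.5)
E
```

```text
17.8167 [-37.30608042 107.11158664  90.35080793] 5.863429934900781
```

View pics/w17c.png

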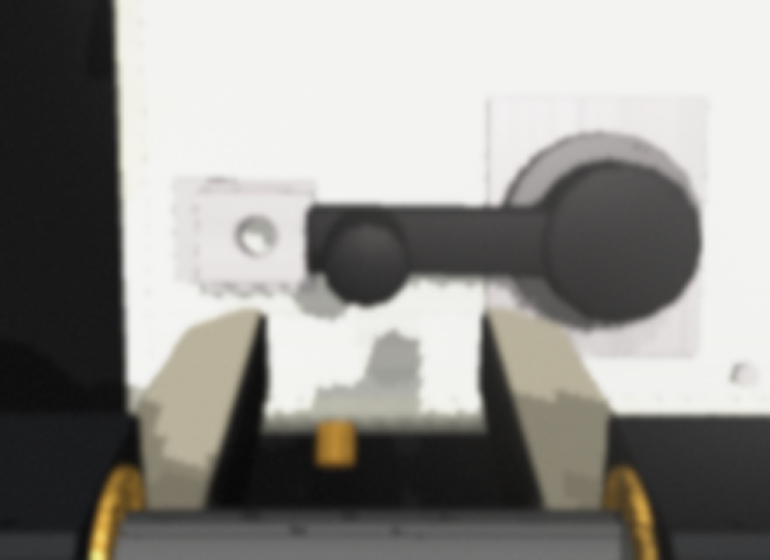

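```bash
python3 - <<'E'
from h import *
crop("pics/w17","pics/w17d.png",195,175,250,220,13)
cal=load("pics/w17")
def atn(p,n):
    p=(150+p[0]/3.5,130+p[1]/3.5)
    o,D=ray(cal,[p]);o=W2P(o);Rc,Rp=frames();d=(Rc@Rp).T@D[0]
    return o+d*(n-o[2])/d[2]
print("hole",atn((256,235),22), "stub",atn((368,262),68))
for n,(p,q) in {32:((310,207),(545,208)),32.1:((330,276),(540,277)),22:((203,190),(313,186)),1:((488,98),(708,98))}.items():
    a,b=atn(p,n),atn(q,n);print(a,b,np.arctan2(a[0]-b[0],a[1]-b[1]))
E
```

```text
hole [-24.74273193 137.05255884  22.        ] stub [-23.81913048 107.64169014  68.        ]
[-16.19012742 122.19978612  32.        ] [-16.54836146  63.19398185  32.        ] 0.006071091576621843
[-33.7642276  117.28820015  32.1       ] [-34.12181018  64.14214619  32.1       ] 0.006728198283132751
[-12.85409946 150.68006983  22.        ] [-11.85245105 121.99387188  22.        ] -0.03490325322009559
[10.84577796 73.95041855  1.        ] [10.69920751 12.36548974  1.        ] 0.0023799681674596756
```

View pics/w17d.png

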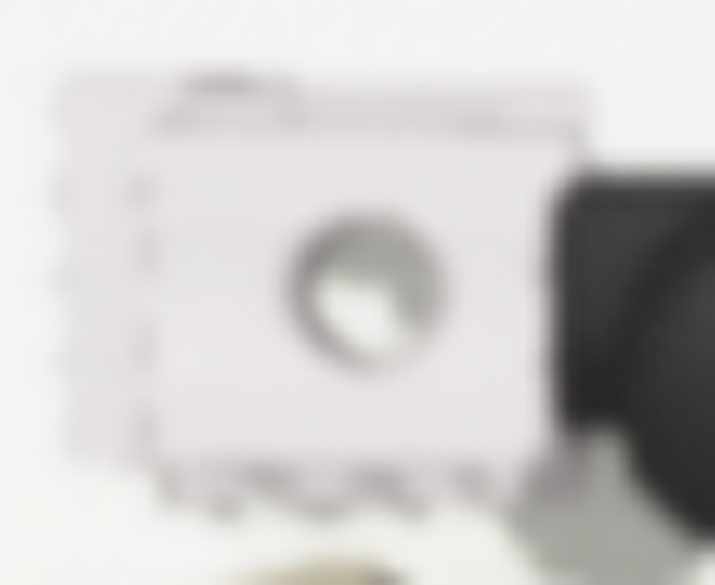

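apply_moves([
  [0,-10,3,0,0,0,60],
  [0,-10,6,0,0,0,60],
  [0,-10,8,0,0,0,60],
  [0,-8,8,0,0,0,60],
  [0,-8,8,0,0,0,60],
  [0,-8,8,0,0,0,60],
  [0,-4,5,0,0,0,60],
  [0,0,0,0,0,0,60],
  [0,0,0,0,0,0,60],
  [0,0,0,0,0,0,60],
])

```text
t: 18.7
tcp_pos: [550.1, 2.5, 184.5]
tcp_rot: [-90.1, 39.9, -74.9]
contact_force: [0.1, -0.5, -1.0]
opening: 0.649
```

```bash
python3 - <<'E'
from h import *
s=readout.get_state();print(s["t"],W2P(s["tcp_pos"]),np.abs(s["dq"]).max(),s["contact_force"])
grab("wrist","pics/w18")
crop("pics/w18","pics/w18c.png",130,90,390,270,3)
grab("top","pics/top9")
cal=load("pics/top9")
E
```

```text
18.7 [-46.20086121  62.47093716 144.48326911] 0.09631568478033051 [ 0.06760881 -0.51381179 -1.01292708]
```

View pics/w18c.png

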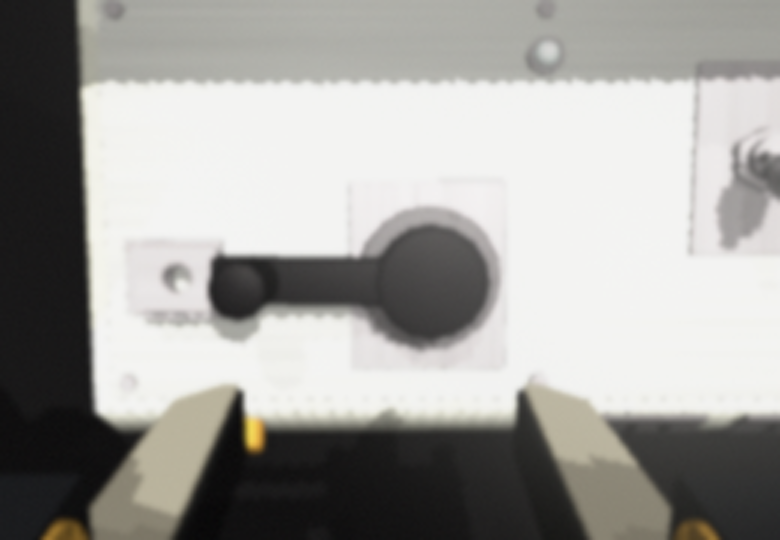

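View pics/top9.png

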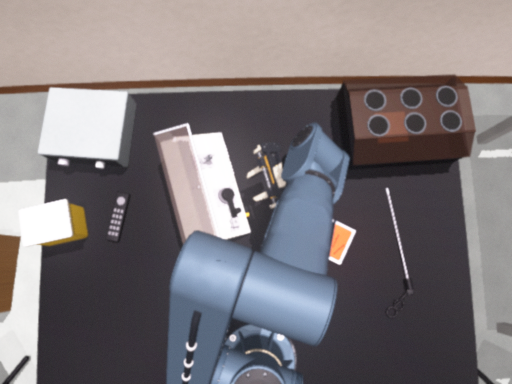

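```bash
python3 - <<'E'
from h import *
cal=load("pics/w18");im=cv2.cvtColor(cv2.imread("pics/w18.png"),cv2.COLOR_BGR2GRAY).astype(float)
def atn(p,n):
    o,D=ray(cal,[p]);o=W2P(o);Rc,Rp=frames();d=(Rc@Rp).T@D[0]
    return o+d*(n-o[2])/d[2]
pts=[];pb=[]
for x in range(208,252,2):
    col=im[160:210,x]; g=np.diff(col)
    i=np.argmin(g); w=g[max(i-2,0):i+3]; pts.append(atn((x,160.5+(np.arange(max(i-2,0),i+3)*w).sum()/w.sum()),32))
    if x>=224:
        j=np.argmax(g); w=g[j-2:j+3]; pb.append(atn((x,160.5+(np.arange(j-2,j+3)*w).sum()/w.sum()),32))
for P in (pts,pb):
    P=np.array(P);f=np.polyfit(P[:,1],P[:,0],1);print("angle",f[0],"s at y=42.8:",np.polyval(f,42.8),"res",np.std(P[:,0]-np.polyval(f,P[:,1])))
x0,y0=130,90
print("hole",atn((130+178/3,90+277/3),22),"stub",atn((130+238/3,90+288/3),68))
pl=[(351,180),(505,180),(352,367),(505,370)]
print(np.mean([atn((130+a/3,90+b/3),1) for a,b in pl],0))
crop("pics/w18","pics/w18d.png",165,165,220,205,13)
E
```

```text
angle 0.008437836376191596 s at y=42.8: -16.322124812394375 res 0.15273035245953206
angle 0.016728927971628692 s at y=42.8: -34.61123120839304 res 0.16750488010313724
hole [-24.55756855 136.8087726   22.        ] stub [-23.96504549 106.58003632  68.        ]
[-26.03562538  42.60114805   1.        ]
```

View pics/w18d.png

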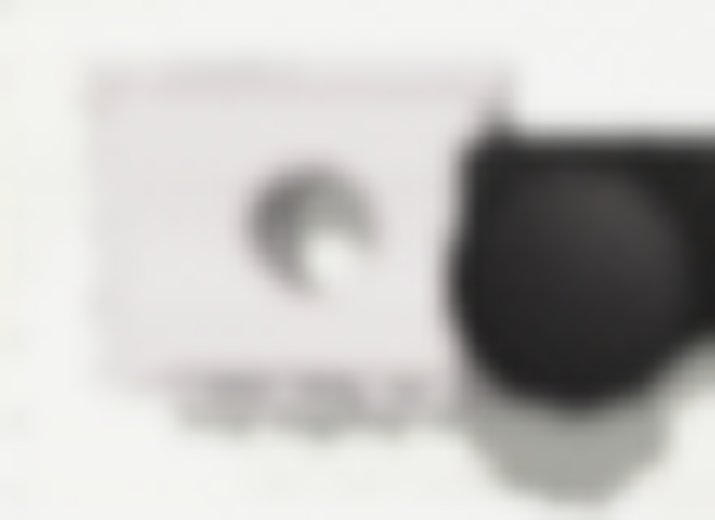

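```bash
python3 - <<'E'
from h import *
cal=load("pics/w18");X,Y=350,95;k=7
im=cv2.resize(cv2.imread("pics/w18.png")[Y:Y+90,X:X+90],None,fx=k,fy=k,interpolation=cv2.INTER_CUBIC)
th=-.3
def ring(d,r):
    a=np.linspace(0,2*np.pi,60)
    c=np.array([19.5+d*np.sin(th),-86.8,4+d*np.cos(th)]);e1=np.array([np.cos(th),0,-np.sin(th)])
    return np.array([P2W(*(c+r*np.cos(t)*e1+r*np.sin(t)*np.array([0,1,0]))) for t in a])
for d,r,col in ((22,9,(0,255,0)),(40,9,(0,255,0)),(50,9,(0,0,255)),(58,4.5,(255,0,0))):
    p=((proj(cal,ring(d,r))-[X,Y]+.5)*k).astype(np.int32);cv2.polylines(im,[p],True,col,1)
cv2.imwrite("pics/w18e.png",im[:600])
# loose things
for n in ("pics/top1","pics/top9"): crop(n,n+"r.png",90,180,140,250,6)
E
```

```text
(no output)
```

View pics/w18e.png

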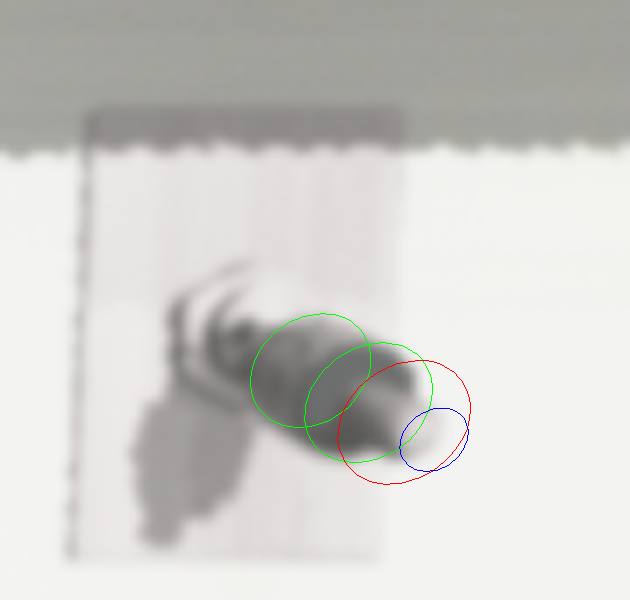

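```bash
python3 -c "
from cell import workorder
print(workorder.finish_job())"
```

```text
the job is handed in; nothing more can be done
None
```

I switched the toggle off first, then swung the isolator to off with its padlock hole over the hasp hole. I handed the job in at about 18.7 s; it reports no verdict.

**Toggle:** I lifted the collar about 9 mm, flipped the lever to its off stop and lowered the collar. Extra push at the stop moved it only 0.1 mm. The last pictures show the lever leaning down the panel and the collar at its home outline, not the lifted one.

**Isolator:** On the first swing the grip slipped on the stub and left the handle about 0.08 rad short. I regripped it harder and finished the turn.

**Holes:** My readings of the handle angle ran from 0.004 to 0.017 rad. That puts the hole between about 0.4 and 1.6 mm off, inside the 3 mm limit. The tongue's hole lies within about 0.5 mm of where I had measured the hasp's hole. Measured against the hub plate it looks 1.0–1.5 mm off, but the fixed hasp showed the same offset earlier, so I put that down to measuring bias.

**Surroundings:** The gripper is clear, with no contact force. In the last top picture, by eye and without measuring, the handset, grasper and pad are where they were. Part of the pad is hidden by the arm.

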